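Refit the vial carousel and its retaining cap on the sampler turret

TASK

Get the sampler turret ready to run: first lower the vial carousel with the open-ended tubular collar over the turret's upright spindle until it sits fully down on the round seat, and then, as a separate step, put the tall black retaining cap over the spindle so that it rests flat on top of the carousel's collar. Leave both upright and let go of them.

Things in the scene. Friction and masses are not known exactly. Their poses are not given: they have to be found in the camera images.
- carousel_center (a point): Centre of the loose 350 g carousel, on its axis 40 mm above its underside; z up, yaw free. Aluminium disc 112 across, 22 thick, with 8 black-capped vials (tops at 36) and a central collar 56 across, rising to 80; 34 mm bore right through. Grasp across the collar 62 above the underside, fingertips clear of the vials. Not the tray with a thin solid knob.
- cap_center (a point): Centre of the loose 120 g retaining cap, on its axis 23 mm above its lower rim; z up, yaw free. Black knurled cylinder 56 across, 46 tall, closed top, blind bore 30 wide and 34 deep from below. Stands open end down. Grasp across it, about 30 above the rim, so the fingertips clear the collar. Not the flat jar lid or the flat open ring.
- turret_seat (a point): Centre of the round grey seat (132 across) of the fixed white turret (160 x 160 mm), 40 mm above the table; z up. A bare metal spindle rises 108 mm from here: 28 thick up to 35, tapering to 20 at 80 and 10 at the tip. Seated, the carousel's centre is 40 above this point, then the cap's, resting on the collar, 103. The cap put on first blocks the carousel.
There are look-alikes about, which are no part of the job. What is shaped like the part that bears carousel_center but blue is not meant. Leave any blue look-alike of the part that bears turret_seat alone.

How it is judged (in metres and radians):
On the way, in this order (a step that is already met when the one before it is completed fails the run):
1. the carousel is seated on the turret, with the cap not yet over the spindle (horizontal distance between carousel_center and turret_seat below 0.012 m and z of carousel_center in the frame of turret_seat between 0.033 and 0.047 m and angle between carousel_center's own z axis and vertical below 0.14 rad and horizontal distance between cap_center and turret_seat above 0.06 m), for 0.2 s.
2. the cap rests on the carousel's collar, over the spindle (horizontal distance between cap_center and turret_seat below 0.015 m and z of cap_center in the frame of turret_seat between 0.096 and 0.11 m and angle between cap_center's own z axis and vertical below 0.14 rad), for 0.2 s.
At the end, for the whole second after the job is handed in: Carousel down on the seat (centre 40 mm above it within 7 mm, within 12 mm of the spindle axis) and cap, open end down, on its collar (centre 103 mm above the seat within 7 mm, within 15 mm of the axis); both upright within 8 degrees, released and at rest (all of step 2 and horizontal distance between carousel_center and turret_seat below 0.012 m and z of carousel_center in the frame of turret_seat between 0.033 and 0.047 m and angle between carousel_center's own z axis and vertical below 0.14 rad and linear speed of each of carousel, cap below 0.03 m/s); the robot touches nothing.
It also fails if it takes over 64 s, if anything falls off the work surface, if the arm or the gripper's body presses on something with over 40 N, if the wrist force passes 120 N, or if a joint passes its speed limit or range.

ROBOT

A 6-joint arm with a two-finger parallel gripper is mounted at the origin on the work surface. World frame = base frame: x ahead of the robot, y to its left, z up, the work surface at z = 0. Lengths are in mm, angles in rad, forces in N, time in s.
With the tool pointing down it reaches from about 400 to 925 mm from the base axis. Payload 12.5 kg.
Tool frame: the origin (TCP) lies between the finger pads; the fingertips stand 11 mm ahead of it and the grasp point (between the pads) lies 8 mm behind it (env.tip_extent is the distance from the TCP to the fingertips, in mm); x points along the fingers, z is the direction in which the jaws open and shut, and the axes are right-handed (so a half turn about x gives the same grasp; the last joint's range is limited). The gripper opens to 95 mm and grips with 3 to 60 N. Pads are 20 mm wide; open, the fingers measure 119 mm over their backs; the gripper's body (75 mm by 180 mm) begins 59 mm behind the grasp point.
Start: joints at [1.143, 0.491, 1.559, -0, 1.092, -0.106], TCP at [197.655, 592.94, 225.661] pointing down, gripper open.
Joint ranges: [-3.1, 3.1], [-0.84, 2.19], [0.05, 2.79], [-1.13, 4.28], [0.06, 2.93], [-2.69, 2.69]. Speed limits (rad/s): [2.22, 2.22, 2.79, 3.14, 3.14, 3.14].

INTERFACE

Orientations are given as [roll, pitch, yaw] about the fixed x, y, z axes, in that order (R = Rz(yaw) Ry(pitch) Rx(roll)).
In Python, from cell import status, imaging, env gives the robot as it stands. The module is installed in compiled form; this text tells all that it offers.
- The arm moves only by the tool apply_moves, never from a script. Its argument "increments" is a list of rows, each a list of 5 numbers: the closure, from 0 (fully open) to 1 (shut), then the shift along the tool's x, y, z in mm, then the turn about the tool's x in degrees. A call has 1 to 10 rows; each row shifts and turns the commanded pose from where the row before left it, along the tool's axes as they then stand; what a row does not reach is not made up. A row lasts 1/10 s, in which the tool goes at most 50 mm and 8.59 degrees, less where a joint would pass 70% of its speed; a pose out of reach is approached as far as the arm can. A call with a gripper value outside its range is refused whole. The fingers move at their own pace and stop on an object; the grip force is fixed at half the most. Time passes only in rows, so rows that do not move let the fingers close. It gives the time, the measured TCP pose, the force and the opening at its end, in the units of the state.
- status.state(): the state, without advancing time (a new reading comes with each control period).
- imaging.read_camera(name): name is "scene" or "top" or "wrist"; returns a dict with "pixels" (384x512x3 uint8, red, green, blue), "fovy" (degrees; the focal length in pixels is half the picture's height over the tangent of half this angle, whatever the lens; pixels are square), "cx", "cy" (the principal point, pixels), "distortion" ([k1, k2, p1, p2, k3] as OpenCV has them; the pictures are not rectified), "R" (3x3) and "t" (3): a world point X has camera coordinates R X + t. Camera axes: x right, y down, z forward; pixel columns grow to the right and rows downward; lengths in mm; the calibration is good to about 2 mm. A picture is of the moment at which its call begins. There is no depth.
- env.job_done(): hands the job in, once; it reports no verdict.
The state is a dict: "t": time; "joints": joint angles; "qvel": joint speeds; "tau": joint torques, N m; "eef_pos": TCP position; "tcp_rot": TCP orientation; "ft_force": force on the tool from outside, world axes, zero at the start; "moment": the same for the moment, N m; "opening": opening from 0.0 (shut) to 1.0 (fully open).
Only numpy, scipy, OpenCV 4.12 (cv2) and the standard library are available. Lean on these libraries where they do the work, as an engineer would, in place of code of your own. Each camera call takes 0.05 s, during which the arm holds its last target. There are 200 camera calls.

## Working session

There is one attempt and no reset: what is moved stays moved. The work goes in short steps, Python scripts to look and compute and a tool call to move; the robot and the scene stay as the last step left them, time stands still between calls to the robot, and variables do not carry over. Pictures are saved under pics/ and viewed, about 8 in all and at most 12, crops included, and the job is handed in when it is done.

Besides the shell and the picture viewer there is one more tool, called after ">>>" as name(argument=value, ...) on one line, values as JSON. apply_moves: Moves the arm, as the interface text tells. Its arguments: {"type":"object","properties":{"increments":{"type":"array"}},"required":["increments"]}

```bash
mkdir -p pics; cat > h.py <<'E'
import numpy as np, cv2
from cell import status, imaging, env
def cam(n):
    c=imaging.read_camera(n); f=192/np.tan(np.radians(c["fovy"])/2)
    c["K"]=np.array([[f,0,c["cx"]],[0,f,c["cy"]],[0,0,1]]); c["d"]=np.array(c["distortion"],float)
    c["R"]=np.array(c["R"]);c["t"]=np.array(c["t"]); return c
def save(c,fn,crop=None,s=1):
    im=c["pixels"][...,::-1]
    if crop: im=im[crop[1]:crop[3],crop[0]:crop[2]]
    cv2.imwrite("pics/"+fn,cv2.resize(im,None,fx=s,fy=s,interpolation=cv2.INTER_CUBIC))
def ray(c,u,v):
    p=cv2.undistortPoints(np.array([[[u,v]]],float),c["K"],c["d"])[0,0]
    o=-c["R"].T@c["t"]; return o,c["R"].T@np.array([p[0],p[1],1])
def onz(c,u,v,z):
    o,d=ray(c,u,v); return o+d*(z-o[2])/d[2]
def proj(c,P):
    return cv2.projectPoints(np.array(P,float).reshape(-1,1,3),cv2.Rodrigues(c["R"])[0],c["t"],c["K"],c["d"])[0][:,0]
E
python3 - <<'E'
from h import *
import pickle
for n in("top","scene"):
    c=cam(n);save(c,n+"0.png",s=1.5);pickle.dump(c,open(n+"0.pkl","wb"));print(n,c["fovy"],c["cx"],c["cy"],-c["R"].T@c["t"],c["R"])
s=status.state();print(s)
E
```

```text
top 51.912793159892416 256.71568555994304 188.09413894144024 [ 388.99359635   44.71875015 1112.2718591 ] [[-8.46517581e-05 -9.99979783e-01  6.35811810e-03]
 [-9.98400732e-01 -2.74928328e-04 -5.65323169e-02]
 [ 5.65329220e-02 -6.35273532e-03 -9.98380524e-01]]
scene 55.553509530333265 253.98922950645164 187.51473826315643 [1185.22272554 -190.21034     656.29817577] [[ 0.26806977  0.96317363  0.02086026]
 [ 0.6047382  -0.1513759  -0.78190603]
 [-0.74995353  0.22222037 -0.62304719]]
{'t': 0.1, 'joints': array([ 1.14338226e+00,  4.91477995e-01,  1.55939120e+00,  4.32297864e-05,
        1.09168394e+00, -1.05624838e-01]), 'qvel': array([-0.00076728, -0.00324492, -0.00184246,  0.00058119,  0.00053698,
       -0.00025961]), 'tau': array([ 1.76485162e-03, -6.13620114e+01, -2.58603036e+01,  6.93443790e-02,
        4.70304047e-02, -4.71136900e-05]), 'eef_pos': array([197.56529143, 592.74130521, 225.13247199]), 'tcp_rot': array([ 2.99606826,  1.56983508, -2.03812989]), 'ft_force': array([-0.2311597 ,  0.59886379, -0.46922094]), 'moment': array([-0.04208776,  0.01858095,  0.00463367]), 'opening': 0.9994087305084778}
```

View pics/top0.png

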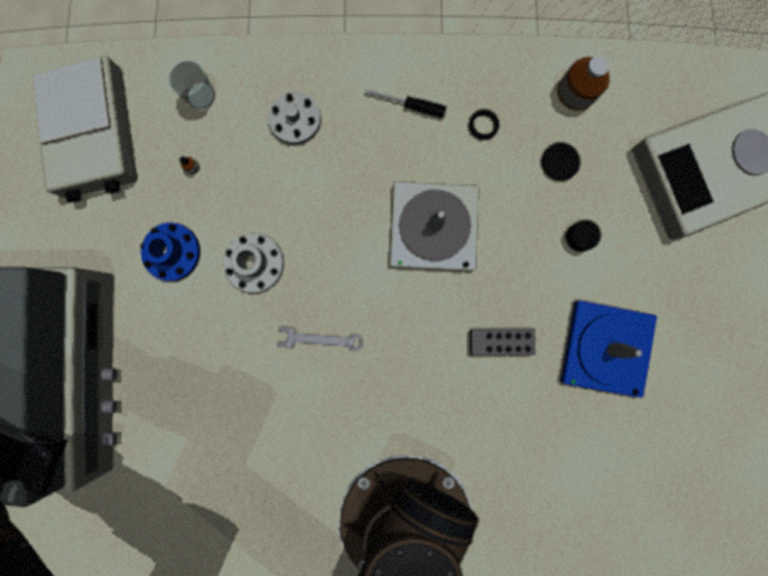

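View pics/scene0.png

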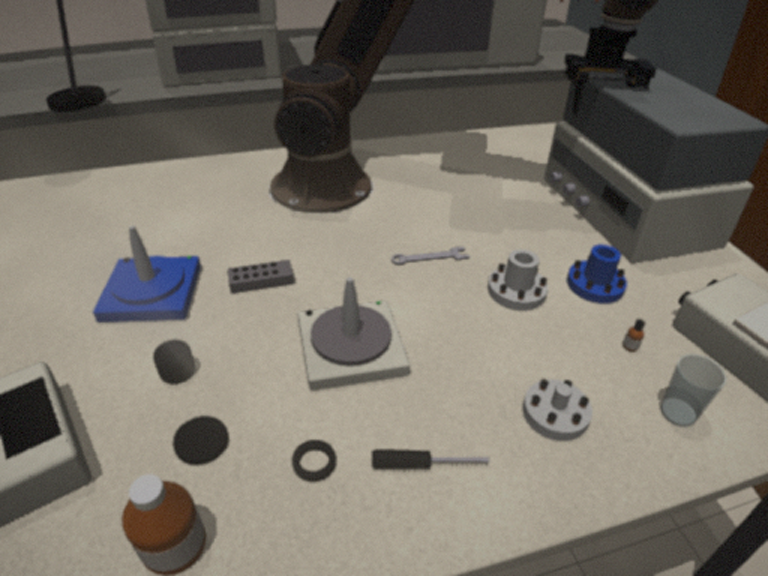

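The top view (1.5x) shows the grey carousel with its collar at (247,260), the white turret seat at (435,225) with its tip at (441,214), and the cap at (583,236). The blue look-alikes are at (170,252) and (610,350).

```bash
python3 - <<'E'
from h import *
import pickle
t=pickle.load(open("top0.pkl","rb"));s=pickle.load(open("scene0.pkl","rb"))
def p(c,n,u,v,z): print(n,onz(c,u/1.5,v/1.5,z).round(1))
p(t,"car disc top",254,263.5,22);p(t,"car collar",248,261,80);p(t,"seat",435,225,40);p(t,"tip",441,214,148);p(t,"cap top",584,233,46)
p(s,"car collar",522,258,80);p(s,"seat",351,334,40);p(s,"tip",350,281,148);p(s,"cap top",173,350,46)
# refine by segmentation in the top view
im=t["pixels"];g=cv2.cvtColor(im,cv2.COLOR_RGB2GRAY)
K=5
def crop(u,v,r): 
    x,y=int(u/1.5),int(v/1.5); return cv2.resize(im[y-r:y+r,x-r:x+r][...,::-1],None,fx=6,fy=6,interpolation=cv2.INTER_CUBIC)
a=[crop(250,261,33),crop(435,225,33)]
cv2.imwrite("pics/c0.png",np.hstack(a)[:, :800])
E
```

```text
car disc top [485.4 281.4  22. ]
car collar [484.7 279.6  80. ]
seat [554.5 -53.5  40. ]
tip [556.2 -53.6 148. ]
cap top [ 540.4 -329.5   46. ]
car collar [488.4 281.9  80. ]
seat [563.1 -53.9  40. ]
tip [561.5 -53.6 148. ]
cap top [ 536.9 -331.1   46. ]
```

```bash
cat >> h.py <<'E'
from scipy.spatial.transform import Rotation as Ro
def rot(): return Ro.from_euler("xyz",status.state()["tcp_rot"]).as_matrix()
def to(P): # tool-axis shift from the present TCP to world P
    s=status.state(); return (rot().T@(np.array(P)-s["eef_pos"])).round(1)
E
python3 - <<'E'
from h import *
print(rot().round(4)); print(to([486,281,255])); 
c=cam("wrist");print(rot().T@(-c["R"].T@c["t"]-status.state()["eef_pos"]), (c["R"]@rot()).round(2),c["fovy"])
E
```

```text
[[-4.000e-04 -9.487e-01  3.163e-01]
 [-9.000e-04  3.163e-01  9.487e-01]
 [-1.000e+00  1.000e-04 -1.000e-03]]
[ -29.7 -372.2 -204.5]
[-158.52914599   67.6644445     0.45253645] [[ 0.   -0.    1.  ]
 [-0.24 -0.97 -0.  ]
 [ 0.97 -0.24 -0.  ]] 58.7423128518628
```

>>> apply_moves(increments=[[0,-20,0,0,0],[0,-20,0,0,0],[0,0,-20,-10,0],[0,0,-30,-16,0],[0,0,-35,-20,0],[0,0,-35,-20,0],[0,0,-35,-20,0],[0,0,-35,-20,0],[0,0,-35,-20,0],[0,0,-35,-20,0]])

```text
t: 1.15
eef_pos: [398.9, 370.8, 265.6]
tcp_rot: [1.995, 1.571, -3.039]
ft_force: [0.6, -0.1, 0.0]
opening: 1.001
```

>>> apply_moves(increments=[[0,0,-35,-20,0],[0,0,-30,-15,0],[0,0,-25,-13,0],[0,0,-15,-8,0],[0,0,-7,-2,0],[0,0,0,0,0],[0,0,0,0,0]])

```text
t: 1.85
eef_pos: [485.4, 282.5, 265.6]
tcp_rot: [1.35, 1.57, 2.6]
ft_force: [-0.3, 0.1, -0.6]
opening: 1.0
```

```bash
python3 - <<'E'
from h import *
import pickle
c=cam("wrist");save(c,"w1.png",s=1.5);pickle.dump(c,open("w1.pkl","wb"))
print(status.state()["eef_pos"],rot().round(3)); print(proj(c,[[486,281,80],[486,281,22]])*1.5)
E
```

```text
[485.32058941 282.56145378 265.60853675] [[-0.    -0.949  0.315]
 [ 0.     0.315  0.949]
 [-1.     0.     0.   ]]
[[382.26164232 257.67101391]
 [382.59521933 243.40333007]]
```

View pics/w1.png

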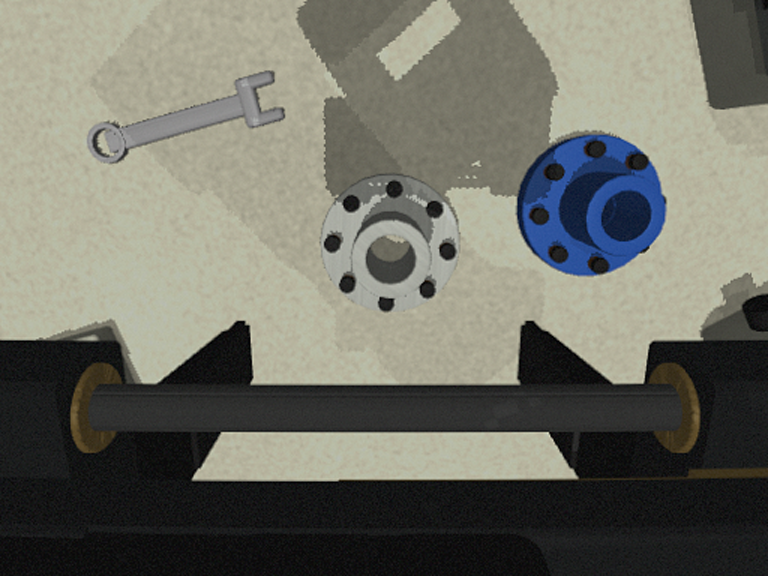

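The wrist view (1.5x) shows the grey carousel with its collar rim centred at about (391,257) and the disc at (390,243). The blue one is clear of it at (592,205).

```bash
python3 - <<'E'
from h import *
import pickle
c=pickle.load(open("w1.pkl","rb"))
print(onz(c,391/1.5,257/1.5,80),onz(c,390/1.5,243/1.5,22))
P=onz(c,391/1.5,257/1.5,80); print(to([P[0],P[1],54]))
E
```

```text
[487.44690059 286.8271751   80.        ] [487.55227314 286.6886887   22.        ]
[211.6  -0.7   4.7]
```

>>> apply_moves(increments=[[0,15,0,2,0],[0,30,-1,3,0],[0,35,0,0,0],[0,35,0,0,0],[0,30,0,0,0],[0,25,0,0,0],[0,20,0,0,0],[0,12,0,0,0],[0,8,0,0,0],[0,0,0,0,0]])

```text
t: 2.9
eef_pos: [488.2, 286.5, 55.2]
tcp_rot: [2.205, 1.57, -2.829]
ft_force: [0.3, -0.1, -0.0]
opening: 1.001
```

>>> apply_moves(increments=[[1,0,0,0,0],[1,0,0,0,0],[1,0,0,0,0],[1,0,0,0,0],[1,0,0,0,0],[1,0,0,0,0],[1,0,0,0,0],[1,0,0,0,0],[1,0,0,0,0],[1,0,0,0,0]])

```text
t: 3.9
eef_pos: [488.6, 286.2, 55.8]
tcp_rot: [-0.863, 1.571, 0.386]
ft_force: [-0.7, -2.1, 4.6]
opening: 0.578
```

>>> apply_moves(increments=[[1,-5,0,0,0],[1,-10,0,0,0],[1,-20,0,0,0],[1,-30,0,0,0],[1,-35,0,0,0],[1,-35,0,0,0],[1,-30,0,0,0],[1,-25,0,0,0],[1,-15,0,0,0],[1,-5,0,0,0]])

```text
t: 4.9
eef_pos: [488.7, 286.3, 267.7]
tcp_rot: [-0.796, 1.568, 0.454]
ft_force: [0.5, -0.4, -2.8]
opening: 0.578
```

>>> apply_moves(increments=[[1,0,-5,-5,0],[1,0,-10,-11,0],[1,0,-15,-16,0],[1,0,-20,-22,0],[1,0,-22,-24,0],[1,0,-22,-24,0],[1,0,-22,-24,0],[1,0,-22,-24,0],[1,0,-22,-24,0],[1,0,-22,-24,0]])

```text
t: 5.9
eef_pos: [598.7, 38.2, 264.3]
tcp_rot: [1.872, 1.569, 3.121]
ft_force: [0.1, 1.5, -3.6]
opening: 0.577
```

>>> apply_moves(increments=[[1,0,-22,-24,0],[1,0,-22,-24,0],[1,0,-20,-22,0],[1,0,-15,-15,0],[1,0,-10,-10,0],[1,0,-6,-4,0],[1,0,-2,-2,0],[1,0,0,0,0],[1,0,0,0,0],[1,0,0,0,0]])

```text
t: 6.9
eef_pos: [658.5, -84.9, 265.9]
tcp_rot: [-0.805, 1.571, 0.445]
ft_force: [0.4, -0.2, -2.6]
opening: 0.58
```

```bash
python3 - <<'E'
from h import *
import pickle
c=cam("wrist");save(c,"w2.png",s=1.5);pickle.dump(c,open("w2.pkl","wb"))
print(status.state(),rot().round(4)); print(proj(c,[[557,-53,40],[557,-53,148]])*1.5)
E
```

```text
{'t': 6.95, 'joints': array([-2.27816129e-01,  5.15007634e-01,  1.40380465e+00,  1.81991368e-04,
        1.22262084e+00, -1.47769739e+00]), 'qvel': array([-0.0033408 ,  0.00210096, -0.00194667, -0.00029045,  0.00074641,
       -0.00064816]), 'tau': array([-3.65280441e-02, -6.68573999e+01, -2.89935386e+01, -2.54560163e-02,
        8.53478210e-02,  2.74105303e-03]), 'eef_pos': array([658.54918912, -84.9849618 , 265.8386471 ]), 'tcp_rot': array([-0.65736206,  1.57056241,  0.59245712]), 'ft_force': array([-0.20573427, -0.59512469, -3.18939364]), 'moment': array([0.04437256, 0.04175869, 0.01120029]), 'opening': 0.5832478856812602} [[ 2.000e-04 -9.489e-01  3.155e-01]
 [ 1.000e-04  3.155e-01  9.489e-01]
 [-1.000e+00 -1.000e-04  2.000e-04]]
[[381.51402448  98.85627694]
 [380.27092269  76.46417311]]
```

View pics/w2.png

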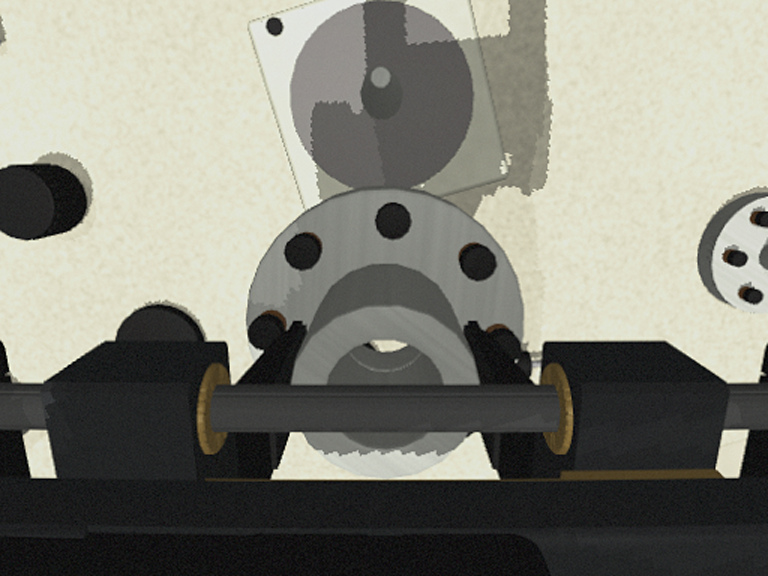

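The wrist view (1.5x) shows the spindle tip at (380.5,77), the seat circle centred at about (382,95), and the held carousel disc at about (386,327) and upright. The cap is at far left (20,202).

```bash
python3 - <<'E'
from h import *
import pickle
c=pickle.load(open("w2.pkl","rb"))
print("tip",onz(c,380.5/1.5,77/1.5,148),"seat",onz(c,382/1.5,95.3/1.5,40))
# predicted edges of held disc (top z) if centred on TCP
s=status.state()["eef_pos"]; zd=s[2]-55.8+22; a=np.linspace(0,2*np.pi,721)
for r,z in((56,zd),(28,zd+58)):
  q=proj(c,np.c_[s[0]+r*np.cos(a),s[1]+r*np.sin(a),z+0*a])*1.5; print(r,q.min(0),q.max(0))
q=proj(c,np.c_[556+66*np.cos(a),-53+66*np.sin(a),40+0*a])*1.5; print(q.min(0),q.max(0))
print("cap",onz(c,20/1.5,202/1.5,46))
P=onz(c,380.5/1.5,77/1.5,148);print(to([P[0],P[1],265.8]))
E
```

```text
tip [557.28166638 -52.97136698 148.        ] seat [554.81487557 -51.90470224  40.        ]
56 [242.38074749 186.96800453] [524.35664174 454.66813519]
28 [285.50307408 303.84479117] [480.26731051 481.7604786 ]
[288.59715901  -3.05992822] [473.56711876 190.9119078 ]
cap [ 539.51851951 -332.23773607   46.        ]
[  0.  106.2  -1.6]
```

>>> apply_moves(increments=[[1,0,8,-1,0],[1,0,20,-1,0],[1,0,25,0,0],[1,0,25,0,0],[1,0,18,0,0],[1,0,8,0,0],[1,0,2,0,0],[1,0,0,0,0],[1,0,0,0,0]])

```text
t: 7.85
eef_pos: [558.1, -54.3, 265.5]
tcp_rot: [-1.236, 1.57, 0.013]
ft_force: [1.0, 0.2, -3.3]
opening: 0.578
```

```bash
python3 - <<'E'
from h import *
print(to([556.7,-52.8,150]))
for n in ("scene","top"):
  c=cam(n);q=proj(c,[[557,-53,190]])[0].astype(int)
  import pickle;pickle.dump(c,open(n+"1.pkl","wb"));save(c,n+"1.png",(q[0]-65,q[1]-60,q[0]+65,q[1]+90),5) if n=="scene" else 0
E
```

```text
[115.5   1.8   1. ]
```

View pics/scene1.png

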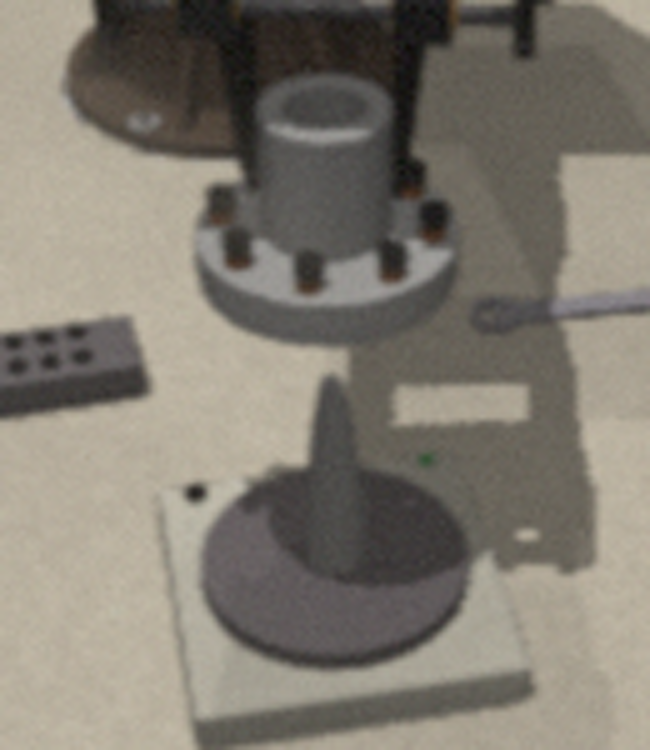

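The scene crop shows the carousel hanging upright directly above the spindle (collar at x=325, tip at 332, consistent with perspective). Descending.

>>> apply_moves(increments=[[1,10,1,0.5,0],[1,20,0,0,0],[1,20,0,0,0],[1,15,0,0,0],[1,10,0,0,0],[1,10,0,0,0],[1,10,0,0,0],[1,5,0,0,0],[1,0,0,0,0]])

```text
t: 8.85
eef_pos: [556.6, -53.2, 165.0]
tcp_rot: [1.575, 1.57, 2.824]
ft_force: [0.1, -0.0, -3.4]
opening: 0.577
```

>>> apply_moves(increments=[[1,8,0,0,0],[1,8,0,0,0],[1,8,0,0,0],[1,5,0,0,0],[1,4,0,0,0],[1,0,0,0,0]])

```text
t: 9.45
eef_pos: [556.5, -53.3, 132.0]
tcp_rot: [1.544, 1.57, 2.793]
ft_force: [-1.1, -0.7, -2.2]
opening: 0.581
```

>>> apply_moves(increments=[[1,5,0,0,0],[1,5,0,0,0],[1,5,0,0,0],[1,5,0,0,0],[1,0,0,0,0]])

```text
t: 9.95
eef_pos: [556.4, -53.2, 111.9]
tcp_rot: [1.615, 1.57, 2.864]
ft_force: [-0.2, 0.4, -3.7]
opening: 0.58
```

Free so far; 16 mm to go.

>>> apply_moves(increments=[[1,5,0,0,0],[1,4,0,0,0],[1,3,0,0,0],[1,2,0,0,0],[1,0,0,0,0]])

```text
t: 10.45
eef_pos: [556.6, -53.3, 98.3]
tcp_rot: [1.474, 1.57, 2.723]
ft_force: [0.2, 0.2, -2.9]
opening: 0.58
```

>>> apply_moves(increments=[[1,1,0,0,0],[1,1,0,0,0],[1,0,0,0,0]])

```text
t: 10.75
eef_pos: [556.7, -53.3, 96.6]
tcp_rot: [0.144, 1.571, 1.393]
ft_force: [-0.0, -0.5, -3.6]
opening: 0.577
```

>>> apply_moves(increments=[[1,1,0,0,0],[1,0,0,0,0],[0,0,0,0,0],[0,0,0,0,0],[0,0,0,0,0],[0,0,0,0,0],[0,0,0,0,0],[0,0,0,0,0]])

```text
t: 11.55
eef_pos: [556.7, -53.3, 95.6]
tcp_rot: [-0.408, 1.571, 0.841]
ft_force: [-0.4, -0.5, 0.8]
opening: 0.987
```

>>> apply_moves(increments=[[0,-10,0,0,0],[0,-20,0,0,0],[0,-35,0,0,0],[0,-40,0,0,0],[0,-35,0,0,0],[0,-20,0,0,0],[0,-5,0,0,0],[0,0,0,0,0]])

```text
t: 12.35
eef_pos: [556.6, -53.3, 261.1]
tcp_rot: [-1.37, 1.57, -0.121]
ft_force: [0.7, 0.1, -0.3]
opening: 0.997
```

```bash
python3 - <<'E'
from h import *
import pickle
c=cam("wrist");pickle.dump(c,open("w3.pkl","wb"))
save(c,"w3.png",s=1)
s=cam("scene");q=proj(s,[[557,-53,90]])[0].astype(int)
a=cv2.resize(s["pixels"][q[1]-55:q[1]+55,q[0]-55:q[0]+55],(384,384))
cv2.imwrite("pics/w3.png",np.hstack([c["pixels"][:,60:460],a])[...,::-1])
a=np.linspace(0,2*np.pi,721)
for r,z in((28,120),(17,120),(56,62),(5,148)):
  q=proj(c,np.c_[556.7+r*np.cos(a),-53+r*np.sin(a),z+0*a]); print(r,z,q.min(0)-[60,0],q.max(0)-[60,0])
print(to([539,-331,230]),status.state()["eef_pos"])
E
```

```text
28 120 [165.13226417 149.09498016] [227.32118835 209.78070591]
17 120 [177.34675811 161.43898573] [215.10554    198.27917239]
56 62 [143.7007034  114.45004591] [248.80575229 217.94013913]
5 148 [190.11872692 181.70043362] [202.30166009 193.52087265]
[  29.5  -71.6 -269. ] [556.22545448 -53.19234872 259.56174818]
```

View pics/w3.png

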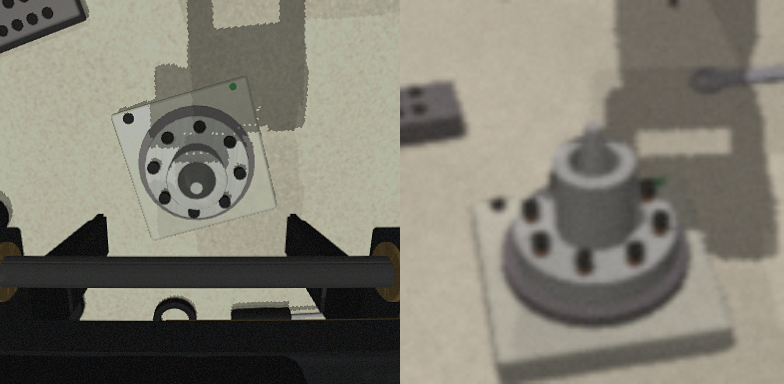

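The carousel is seated and centred on the spindle: the collar rim spans about 166–227 in the wrist view against 165–227 predicted, and the scene crop shows the disc flat on the seat. Moving to the cap.

>>> apply_moves(increments=[[0,0,-4,-16,0],[0,0,-9,-34,0],[0,0,-11,-42,0],[0,0,-11,-42,0],[0,0,-11,-42,0],[0,0,-11,-42,0],[0,0,-9,-34,0],[0,0,-5,-16,0],[0,0,0,0,0],[0,0,0,0,0]])

```text
t: 13.45
eef_pos: [539.0, -329.5, 259.8]
tcp_rot: [1.028, 1.569, 2.277]
ft_force: [0.6, 0.6, -0.6]
opening: 1.001
```

```bash
python3 - <<'E'
from h import *
import pickle
c=cam("wrist");pickle.dump(c,open("w4.pkl","wb"));save(c,"w4.png",s=1.5)
a=np.linspace(0,2*np.pi,721)
for z in(46,0):
  q=proj(c,np.c_[539.5+28*np.cos(a),-331+28*np.sin(a),z+0*a])*1.5; print(z,q.min(0),q.max(0))
print(status.state()["eef_pos"],to([539.5,-331,22]))
E
```

```text
46 [344.28284599 212.34193496] [420.07208959 287.02371064]
0 [348.50878612 206.20564508] [416.28744362 273.30003808]
[ 539.26861193 -328.98805679  260.1882582 ] [238.2  -1.1  -2. ]
```

View pics/w4.png

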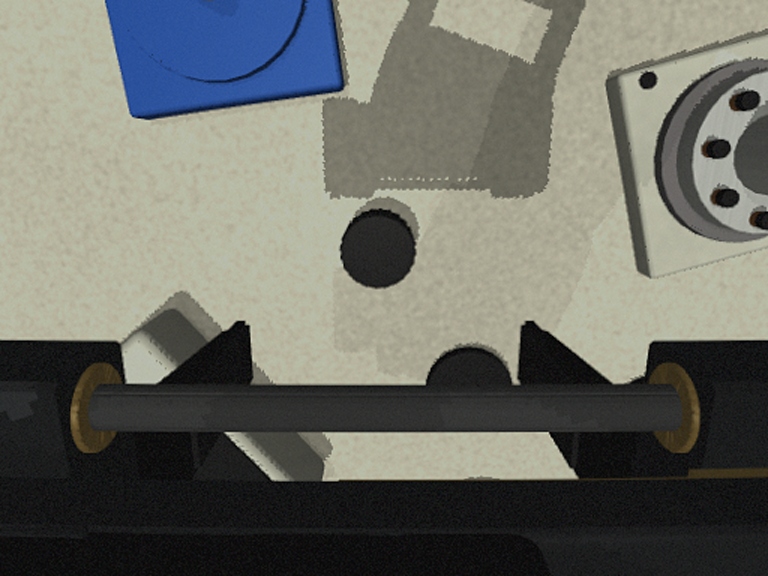

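The wrist view (1.5x) shows the cap top circle spanning 340–416 by 210–288, centred at (378,249), so about 3 mm to tool −z of my estimate. The box corner and flat lid are clear of the fingers.

>>> apply_moves(increments=[[0,15,-1,-2,0],[0,30,0,-2.8,0],[0,38,0,0,0],[0,38,0,0,0],[0,35,0,0,0],[0,30,0,0,0],[0,25,0,0,0],[0,15,0,0,0],[0,9,0,0,0],[0,2,0,0,0]])

```text
t: 14.5
eef_pos: [538.9, -334.3, 23.3]
tcp_rot: [1.04, 1.57, 2.29]
ft_force: [0.7, -0.5, 0.3]
opening: 0.997
```

>>> apply_moves(increments=[[0,0,0,0,0],[1,0,0,0,0],[1,0,0,0,0],[1,0,0,0,0],[1,0,0,0,0],[1,0,0,0,0],[1,0,0,0,0],[1,0,0,0,0],[1,0,0,0,0],[1,0,0,0,0]])

```text
t: 15.5
eef_pos: [538.7, -334.9, 23.7]
tcp_rot: [-1.002, 1.571, 0.247]
ft_force: [-1.3, 0.0, 2.8]
opening: 0.589
```

>>> apply_moves(increments=[[1,-5,0,0,0],[1,-15,0,0,0],[1,-30,0,0,0],[1,-38,0,0,0],[1,-38,0,0,0],[1,-35,0,0,0],[1,-30,0,0,0],[1,-20,0,0,0],[1,-10,0,0,0],[1,0,0,0,0]])

```text
t: 16.5
eef_pos: [538.9, -334.9, 246.3]
tcp_rot: [-1.856, 1.568, -0.607]
ft_force: [-0.3, 0.2, -1.1]
opening: 0.587
```

>>> apply_moves(increments=[[1,0,3,12,0],[1,0,7,27,0],[1,0,10,38,0],[1,0,11,40,0],[1,0,11,40,0],[1,0,11,40,0],[1,0,9,36,0],[1,0,6,25,0],[1,0,4,14,0],[1,0,0,0,0]])

```text
t: 17.5
eef_pos: [556.0, -52.3, 243.8]
tcp_rot: [1.542, 1.569, 2.793]
ft_force: [0.1, -0.3, -0.8]
opening: 0.589
```

```bash
python3 - <<'E'
from h import *
import pickle
s=cam("scene");c=cam("wrist");st=status.state()["eef_pos"];print(st,to([556.6,-53,150]),rot().round(4))
q=proj(s,[[557,-53,170]])[0].astype(int)
a=cv2.resize(s["pixels"][q[1]-65:q[1]+65,q[0]-50:q[0]+50],(296,384))
cv2.imwrite("pics/w5.png",np.hstack([c["pixels"][:,10:],a])[...,::-1])
an=np.linspace(0,2*np.pi,721)
q=proj(c,np.c_[st[0]+28*np.cos(an),st[1]+28*np.sin(an),st[2]-23.7+46+0*an])-[10,0]; print(q.min(0),q.max(0))
E
```

```text
[556.28853875 -54.34139572 244.12014564] [94.1  0.1  1.4] [[-8.000e-04 -9.488e-01  3.160e-01]
 [ 0.000e+00  3.160e-01  9.488e-01]
 [-1.000e+00  7.000e-04 -2.000e-04]]
[179.59701692 201.98400467] [307.90623563 319.39195376]
```

View pics/w5.png

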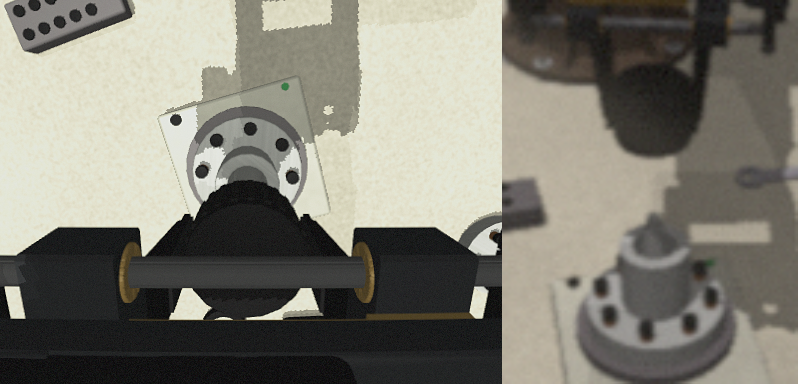

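The picture shows the cap gripped upright and over the carousel, with the spindle tip below it (scene crop: cap x≈655, tip x≈653). Lowering.

>>> apply_moves(increments=[[1,10,0,0.5,0],[1,20,0,0,0],[1,20,0,0,0],[1,15,0,0,0],[1,10,0,0,0],[1,8,0,0,0],[1,7,0,0,0],[1,4,0,0,0],[1,0,0,0,0]])

```text
t: 18.5
eef_pos: [556.6, -53.6, 150.4]
tcp_rot: [1.475, 1.57, 2.724]
ft_force: [0.8, -1.2, -0.8]
opening: 0.588
```

>>> apply_moves(increments=[[1,2,0,0,0],[1,2,0,0,0],[1,1,0,0,0],[1,0,0,0,0]])

```text
t: 18.9
eef_pos: [556.6, -53.5, 145.6]
tcp_rot: [0.282, 1.571, 1.531]
ft_force: [-1.1, -0.7, -1.7]
opening: 0.587
```

>>> apply_moves(increments=[[1,1,0,0,0],[1,0.7,0,0,0],[1,0,0,0,0]])

```text
t: 19.2
eef_pos: [556.6, -53.5, 143.8]
tcp_rot: [0.737, 1.571, 1.986]
ft_force: [-0.8, -0.4, -0.7]
opening: 0.59
```

>>> apply_moves(increments=[[0,0,0,0,0],[0,0,0,0,0],[0,0,0,0,0],[0,0,0,0,0],[0,0,0,0,0],[0,0,0,0,0],[0,0,0,0,0]])

```text
t: 19.9
eef_pos: [556.6, -53.6, 143.9]
tcp_rot: [-0.307, 1.571, 0.942]
ft_force: [-0.8, -0.5, -0.8]
opening: 0.998
```

>>> apply_moves(increments=[[0,-8,0,0,0],[0,-20,0,0,0],[0,-35,0,0,0],[0,-35,0,0,0],[0,-30,0,0,0],[0,-15,0,0,0],[0,0,0,0,0],[0,0,0,0,0]])

```text
t: 20.7
eef_pos: [556.3, -53.5, 286.7]
tcp_rot: [0.605, 1.571, 1.854]
ft_force: [-0.1, 0.0, -0.4]
opening: 0.999
```

```bash
python3 - <<'E'
from h import *
s=cam("scene");c=cam("wrist");print(status.state()["eef_pos"])
q=proj(s,[[557,-53,110]])[0].astype(int)
a=cv2.resize(s["pixels"][q[1]-50:q[1]+50,q[0]-40:q[0]+40],(307,384))
cv2.imwrite("pics/w6.png",np.hstack([c["pixels"][:,20:],a])[...,::-1])
an=np.linspace(0,2*np.pi,721)
q=proj(c,np.c_[556.6+28*np.cos(an),-53+28*np.sin(an),166+0*an])-[20,0]; print(q.min(0),q.max(0))
E
```

```text
[556.17603829 -53.4869868  285.84257907]
[203.3451944  153.10903403] [269.92995293 217.83482047]
```

View pics/w6.png

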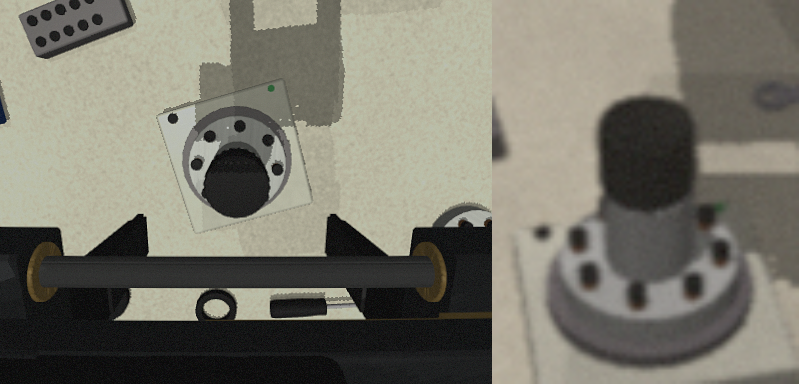

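The cap sits flat on the collar. Its top circle spans about 203–270 by 150–217 in the wrist view, which matches the prediction, and the gripper is clear. Handing in.

```bash
python3 -c "
from cell import env
print(env.job_done())"
```

```text
the job is handed in; nothing more can be done
None
```

I lowered the grey carousel over the white turret's spindle onto its seat and released it. Then, as a separate step, I set the tall black cap over the spindle onto the collar, released it, and backed the arm away. I handed the job in at about 21 s of robot time; the hand-in reports no verdict.

- **Carousel:** the insertion was free, with wrist force readings of about 4 N or less. It was released at the expected seated height. The last close look showed the collar within about 1 mm of the turret axis and the disc flat on the seat.
- **Cap:** in the wrist view its top circle matched the predicted seated position to within about 3 pixels, or 2–3 mm. The scene view showed it upright and resting on the collar.
- **Arm:** the open gripper was about 140 mm above its release height and touching nothing.

The first top-camera estimate of the carousel was about 5 mm off in y, and I corrected it from the wrist camera before the grasp. No check failed.

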